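Empty the drop-bottom offcut hopper into its drawer and latch the trap

TASK

Empty the offcut hopper on the bench: push the drawer under it fully home until it clicks in and stops, without slamming it, then free the trap lever from its catch and swing it over so that the trap-door drops all three offcuts into the drawer. Swing the lever back until the trap is shut and the lever has sprung back into its catch, so that it stays shut by itself. Leave the spray can and the tin cup standing where they are.

Things in the scene. Friction and masses are not known exactly. Their poses are not given: they have to be found in the camera images.
- hopper: Grey sheet-steel hopper on a four-legged stand fixed to the bench. Origin on the bench under its centre; +x from the drawer side to the back, z up. Open box 122x130 mm, rim 298 mm up. Its floor, 227 mm up, is the trap-door, hinged at the front on a shaft along y at x -58, z 222 mm; the lever is on the shaft's right (-y) end. Stand within x +-76, y +-95 mm; bracket to y -130, shaft end to y -178.
- knob (a point): Centre of the black knob on the hand lever: a short round bar, 28 mm thick, 30 mm long along the hopper's y, flat ends, 115 mm from the shaft axis. The lever (bar 12x6 mm) turns with the trap in the plane y -140 mm of the hopper. Trap shut: it leans 43 deg from upright to the hopper's -x, knob 306 mm up, 57 mm clear of the hopper's wall. Trap open: it leans 43 deg to +x. Moves with the knob.
- drawer_handle (a point): Middle of the drawer's bar handle: a round bar 100 mm long along the hopper's y, 70 mm up, 35 mm out from the drawer's front plate (166 mm wide, 28 to 98 mm up). Moves with the drawer. Nothing stands over the handle, and 35 mm behind it only the front plate. A welding cable up to 23 mm high lies on the bench below.
- drawer_floor (a point): Centre of the drawer's inner floor, 31 mm above the bench; moves with the drawer. Inside, it measures about 135 mm (x) by 132 mm (y), with walls 57 mm high, axes like the hopper's.
- drawer (a joint): How far the drawer (0.7 kg) stands out toward the hopper's -x, m; 0 = home against a hard stop. Slides stiffly; over the last 12 mm a spring roller rides over a hump on its side (up to about 10 N to push over), then draws it the last few mm home and holds it.
- trap (a joint): Swing of the trap-door and its lever, rad: 0 = shut against the hopper's rim (hard stop), 1.5 = hanging open (stop). It grows as the knob goes to the hopper's +x. Unlatched, the trap's own weight and the load swing it open; it takes 2 to 4 N at the knob to hold it shut empty. Latched, it has about 0.02 rad of play.
- lever (a joint): How far the lever is drawn along the shaft out of its catch, toward the hopper's -y, m: 0 = sprung in (latched if the trap is shut), 0.016 = stop. Spring: 2.5 N at 0, 6.5 N at 0.016. The catch is blunt: the lever must be drawn out over 6 mm to pass it, from trap 0 to 0.8. Its back is a ramp: on closing the lever, if free to slide, rides up it (about 10 N at the knob) and snaps in at the end.
- tube_a: Square steel tube offcut, 30x90x30 mm, long along its y, origin at the centre of its underside; starts lying in the hopper on the trap-door. Up to 0.28 kg.
- tube_b: A second square steel tube offcut, 30x90x30 mm, long along its y, origin at the centre of its underside; starts lying in the hopper on the trap-door.
- angle: Angle-iron offcut, 75x40x40 mm, long along its x, legs 5 mm thick, origin at the centre of its underside; starts lying in the hopper on the trap-door.
- spray_can: Bystander: dark blue spray can, 66 mm across, 193 mm high, standing loose on the bench to the right of the hopper. Origin at the centre of its foot.
- tin_cup: Bystander: open plain tin, 72 mm across, 102 mm high, 0.08 kg, standing loose on the bench in front of the hopper, to the right. Origin at the centre of its foot.
Not all that is in view belongs to the job. What is shaped like the tube_a but blue is not meant.

How it is judged:
By the outcome, as a careful person would: the job done as asked, in the order asked, and still so for the second after the job is handed in, with the robot touching nothing.
It also fails if it takes over 64 s, if anything falls off the work surface, if the arm or the gripper's body presses on something with over 40 N, if the wrist force passes 120 N, or if a joint passes its speed limit or range.

ROBOT

A 6-joint arm with a two-finger parallel gripper is mounted at the origin on the work surface; the furniture and walls round the work are solid. World frame = base frame: x ahead of the robot, y to its left, z up, the work surface at z = 0. Lengths are in mm, angles in rad, forces in N, time in s.
With the tool pointing down it reaches from about 275 to 1000 mm from the base axis. Payload 8.4 kg.
Tool frame: the origin (TCP) lies between the finger pads; the fingertips stand 8 mm ahead of it and the grasp point (between the pads) lies 11 mm behind it (tcp_to_tips is the distance from the TCP to the fingertips, in mm); z points along the fingers, y is the line along which they close (so a half turn about z gives the same grasp; the last joint's range is limited). The gripper opens to 85 mm and grips with 20 to 120 N. Pads are 22 mm wide; open, the fingers measure 114 mm over their backs; the gripper's body (76 mm by 85 mm) begins 54 mm behind the grasp point. The pads swing forward as they close: fully open they stand 13 mm farther back than shut.
Start: joints at [1.123, 0.353, 1.633, -0, 1.155, -0.002], TCP at [269.486, 563.919, 239.281] pointing down, gripper open.
Joint ranges: [-2.63, 2.63], [-0.92, 2.1], [0.06, 2.66], [-1.3, 4.44], [0, 2.69], [-3.02, 3.02]. Speed limits (rad/s): [2.22, 2.22, 2.79, 3.14, 3.14, 3.14].

INTERFACE

Orientations are given as [roll, pitch, yaw] about the fixed x, y, z axes, in that order (R = Rz(yaw) Ry(pitch) Rx(roll)).
In Python, from rig import * gives the robot as it stands.
- The arm moves only by the tool step_arm, never from a script. Its argument "motion" is a list of rows, each an object with "claw": the finger opening in mm, from 0 to 85.4; "delta_pos": the shift along the tool's x, y, z in mm, a list of three; "turn": the turn about the tool's z in rad. In form: [{"claw": claw, "delta_pos": [dx, dy, dz], "turn": turn}, ...]. A call has 1 to 8 rows; each row shifts and turns the commanded pose from where the row before left it, along the tool's axes as they then stand; what a row does not reach is not made up. A row lasts 1/12 s, in which the tool goes at most 41.7 mm and 7.16 degrees, less where a joint would pass 70% of its speed; a pose out of reach is approached as far as the arm can. A call is refused whole if a number of a shift passes 41.7 or a number of a turn 0.125, either way. A call with a gripper value outside its range is refused whole. The fingers move at their own pace and stop on an object; "force" is the grip in N (left out, the last holds). Time passes only in rows, so rows that do not move let the fingers close. It gives the time, the measured TCP pose, the force, the opening and the grip force at its end, in the units of the state.
- sense(): the state, without advancing time (a new reading comes with each control period).
- grab_frame(name): name is "side" or "top" or "wrist"; returns a dict with "img" (480x640x3 uint8, red, green, blue), "vertical_fov" (degrees; the focal length in pixels is half the picture's height over the tangent of half this angle, whatever the lens; pixels are square), "cx", "cy" (the principal point, pixels), "R" (3x3) and "t" (3): a world point X has camera coordinates R X + t. Camera axes: x right, y down, z forward; pixel columns grow to the right and rows downward; lengths in mm; the calibration is good to about 2 mm. The wrist camera is an equidistant fisheye: a pixel r from the principal point sees the ray r / f radians off the axis. A picture is of the moment at which its call begins. There is no depth.
- sign_off(): hands the job in; it is judged then, once.
The state is a dict: "clock": time; "qpos": joint angles; "qvel": joint speeds; "joint_efforts": joint torques, N m; "eef_pos": TCP position; "tcp_rot": TCP orientation; "contact_force": force on the tool from outside, world axes, zero at the start; "wrist_torque": the same for the moment, N m; "opening": opening from 0.0 (shut) to 1.0 (fully open); "grasp_force": force on a finger pad.
Only numpy, scipy, OpenCV 4.12 (cv2) and the standard library are available. Lean on these libraries where they do the work, as an engineer would, in place of code of your own. Each camera call takes 0.05 s, during which the arm holds its last target. There are 200 camera calls.

## Working session

There is one attempt and no reset: what is moved stays moved. The work goes in short steps, Python scripts to look and compute and a tool call to move; the robot and the scene stay as the last step left them, time stands still between calls to the robot, and variables do not carry over. Pictures are saved under pics/ and viewed, at most 10 in all, crops included, and the job is handed in when it is done.

Besides the shell and the picture viewer there is one more tool, called after "Call:" in YAML: its name, and indented under it one key for each argument. step_arm: Moves the arm, as the interface text tells. Its arguments: {"type":"object","properties":{"motion":{"type":"array","items":{"type":"object","properties":{"claw":{"type":"number"},"delta_pos":{"type":"array","items":{"type":"number"}},"turn":{"type":"number"}}}},"force":{"type":"number"}},"required":["motion"]}

```bash
ls; mkdir -p pics; python3 - <<'E'
from rig import *
import cv2,numpy as np
print(sense())
ims={}
for n in("side","top","wrist"):
    f=grab_frame(n); cv2.imwrite(f"pics/{n}0.png",f["img"][:,:,::-1]); np.savez(f"{n}0.npz",**f)
    print(n,f["vertical_fov"],f["cx"],f["cy"],np.round(f["R"],3).tolist(),np.round(f["t"],1).tolist())
E
```

```text
pics
{'clock': 0.0, 'qpos': array([ 1.12262203e+00,  3.53680675e-01,  1.63416903e+00, -2.46600439e-05,
        1.15513794e+00, -2.40614430e-03]), 'qvel': array([ 1.14537790e-04,  7.68619714e-04, -7.89094576e-05, -7.79618495e-04,
        3.22209475e-04,  4.89977896e-04]), 'joint_efforts': array([ 7.13253685e-04, -6.05248690e+01, -3.42073131e+01, -3.39630412e-05,
        9.56898060e-03,  2.37717319e-05]), 'eef_pos': array([269.27749711, 563.49935797, 238.52640176]), 'tcp_rot': array([-3.14019761e+00,  1.91897233e-05,  2.69583449e+00]), 'contact_force': array([-0.04583894,  0.31928785, -0.24662616]), 'wrist_torque': array([-0.01988864,  0.01496675, -0.05822948]), 'grasp_force': 0.0, 'opening': 0.9995464607655242}
side 56.04871004773554 320.562300712427 238.77837930884758 [[0.95, -0.312, -0.009], [-0.152, -0.435, -0.887], [0.273, 0.844, -0.461]] [-553.5, 160.3, 1066.5]
top 53.02294027825012 315.6735836357321 247.25237995992916 [[0.167, -0.986, 0.002], [-0.906, -0.154, -0.394], [0.389, 0.064, -0.919]] [-320.6, 536.8, 820.2]
wrist 65.70646984690485 320.4585477597007 238.61931035912042 [[0.431, 0.902, -0.001], [0.872, -0.416, 0.259], [0.233, -0.112, -0.966]] [-623.0, -33.7, 377.1]
```

View pics/side0.png

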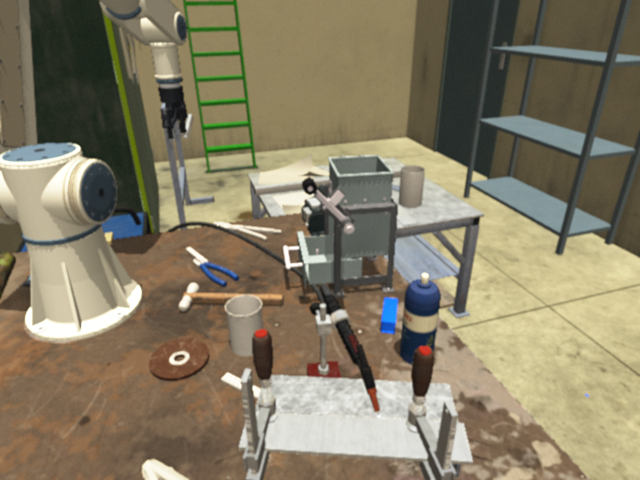

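View pics/top0.png

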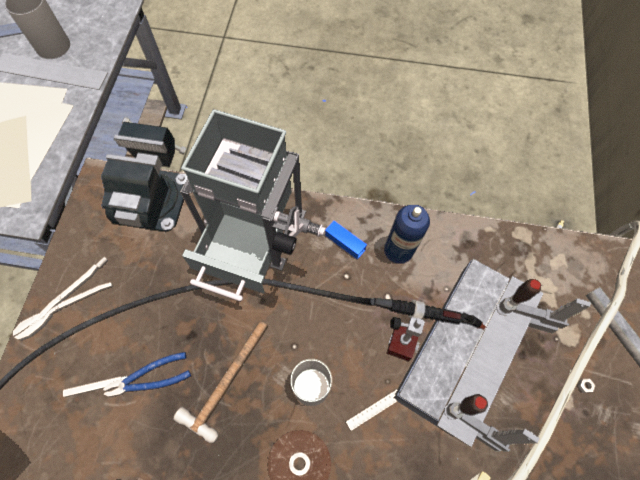

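The side view shows the hopper at about (360,190), knob (310,186) and drawer handle (290,257). In the top view the rim corners are about (214,115), (285,130), (265,190) and (185,178), the knob is at (285,243), the handle at (217,288), the can at (407,235) and the cup at (311,382). I'll zoom in.

```bash
python3 - <<'E'
import cv2,numpy as np
t=cv2.imread("pics/top0.png")[105:305,170:330]; s=cv2.imread("pics/side0.png")[150:300,270:400]
a=cv2.resize(t,None,fx=3,fy=3,interpolation=cv2.INTER_CUBIC); b=cv2.resize(s,None,fx=2.4,fy=2.4,interpolation=cv2.INTER_CUBIC)
c=np.zeros((600,800,3),np.uint8); c[:,:480]=a; c[:b.shape[0],484:484+b.shape[1]]=b[:,:316]
cv2.imwrite("pics/crop1.png",c)
E
```

```text
(no output)
```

View pics/crop1.png

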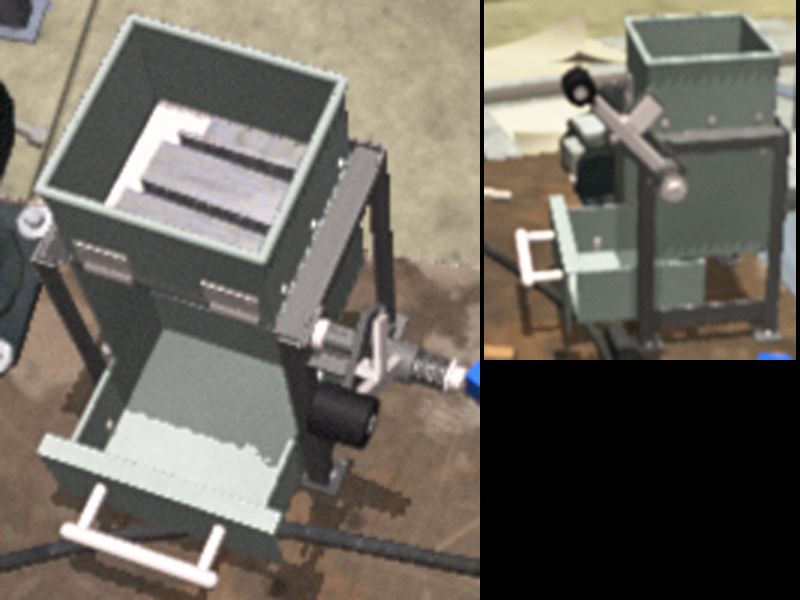

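The crop shows rim corners at crop pixels (134,16), (345,78), (263,262) and (38,188), handle ends at (64,529) and (213,580), and the knob at about (345,415). In the side crop the knob is at (578,86) and the handle at (521,258). Next I'll cast rays.

```bash
cat > h.py <<'E'
import numpy as np,cv2
def ray(f,u,v,fish=False):
    R=np.array(f["R"]);t=np.array(f["t"]);F=240/np.tan(np.radians(float(f["vertical_fov"]))/2)
    d=np.array([u-float(f["cx"]),v-float(f["cy"])])
    if fish:
        r=np.hypot(*d); a=r/F; c=np.array([*(d/max(r,1e-9)*np.sin(a)),np.cos(a)])
    else: c=np.array([*d/F,1.])
    o=-R.T@t; w=R.T@c
    return o,w/np.linalg.norm(w)
def onz(f,u,v,z,fish=False):
    o,w=ray(f,u,v,fish); return o+w*(z-o[2])/w[2]
def tri(r1,r2):
    (a,u),(b,v)=r1,r2
    s=np.linalg.lstsq(np.c_[u,-v],b-a,rcond=None)[0]
    p,q=a+u*s[0],b+v*s[1]; return (p+q)/2,np.linalg.norm(p-q)
def proj(f,X,fish=False):
    F=240/np.tan(np.radians(float(f["vertical_fov"]))/2)
    c=np.array(f["R"])@np.array(X)+np.array(f["t"])
    if fish:
        r=np.hypot(c[0],c[1]);a=np.arctan2(r,c[2]); d=c[:2]/r*a*F
    else: d=c[:2]/c[2]*F
    return d+[float(f["cx"]),float(f["cy"])]
E
python3 - <<'E'
from h import *
T=np.load("top0.npz");S=np.load("side0.npz")
np.set_printoptions(precision=1,suppress=True)
tp=lambda u,v:(170+u/3,105+v/3); sp=lambda u,v:(270+(u-484)/2.4,150+v/2.4)
C=np.array([onz(T,*tp(*p),298) for p in[(134,16),(345,78),(263,262),(38,188)]])
print(C, [np.linalg.norm(C[i]-C[(i+1)%4]) for i in range(4)])
ctr=C.mean(0); ax=(C[0]+C[1]-C[2]-C[3]); yaw=np.arctan2(ax[1],ax[0]); ay=(C[0]+C[3]-C[1]-C[2]); yaw2=np.arctan2(ay[1],ay[0])-np.pi/2
print("ctr",ctr,"yaw",yaw,yaw2)
H=np.array([onz(T,*tp(*p),70) for p in[(64,529),(213,580)]]); d=H[0]-H[1]
print("handle",H,H.mean(0),np.linalg.norm(d),np.arctan2(d[1],d[0])-np.pi/2)
print("knob",tri(ray(T,*tp(345,415)),ray(S,*sp(578,86))),onz(T,*tp(345,415),306),onz(S,*sp(578,86),306))
print("handle tri",tri(ray(T,*tp(139,555)),ray(S,*sp(521,258))))
for y in(yaw,yaw2):
    e=np.array([np.cos(y),np.sin(y)]);n=np.array([-e[1],e[0]])
    print("knob pred",ctr[:2]+e*(-58-115*np.sin(np.radians(43)))-140*n)
    print("drawer out: handle in hopper frame",(H.mean(0)[:2]-ctr[:2])@e,(H.mean(0)[:2]-ctr[:2])@n)
im=T["img"]; hsv=cv2.cvtColor(im,cv2.COLOR_RGB2HSV)
print("cup rim",onz(T,311,382-9,102),"can top",onz(T,417,211,193), "blue", onz(T,345,240,30))
E
```

```text
[[ 726.9  -25.3  298. ]
 [ 705.  -152.7  298. ]
 [ 581.7 -132.6  298. ]
 [ 606.    -2.7  298. ]] [np.float64(129.32043136187303), np.float64(124.95238726050323), np.float64(132.13687480036242), np.float64(123.019851705495)]
ctr [654.9 -78.3 298. ] yaw -0.1727802532422066 -0.17798545360050722
handle [[487.1   5.3  70. ]
 [469.6 -98.7  70. ]] [478.4 -46.7  70. ] 105.56435213036103 -0.16709207193110776
knob (array([ 497.9, -193.9,  309. ]), np.float64(0.5901736137915874)) [ 498.8 -193.4  306. ] [ 500.5 -186.   306. ]
handle tri (array([476.7, -47.6,  70.3]), np.float64(2.3878066621261187))
knob pred [ 496.4 -192.8]
drawer out: handle in hopper frame -179.35373903198538 0.7928218646130066
knob pred [ 495.8 -192. ]
drawer out: handle in hopper frame -179.3554361004536 -0.14075680672414756
cup rim [ 348.1 -257.7  102. ] can top [ 649.  -400.5  193. ] blue [ 644.  -279.4   30. ]
```

The measurements agree: hopper at (655,-78) with yaw -0.173, handle at (478,-47,70), and the knob triangulated 3 mm from its predicted position. I'll turn the tool to yaw about 1.398 so its y lies along hopper x, then travel.

Call:
step_arm:
  motion:
    - {"turn": 0.118, "claw": 30}
    - {"turn": 0.118, "claw": 30}
    - {"turn": 0.118, "claw": 30}
    - {"turn": 0.118, "claw": 30}
    - {"turn": 0.118, "claw": 30}
    - {"turn": 0.118, "claw": 30}
    - {"turn": 0.118, "claw": 30}
    - {"turn": 0.118, "claw": 30}

```text
schema error: expected keys claw, delta_pos, turn
```

Call:
step_arm:
  motion:
    - {"turn": 0.118}
    - {"turn": 0.118}
    - {"turn": 0.118}
    - {"delta_pos": [-20, 10, 0]}
    - {"delta_pos": [-30, 16, 0]}
    - {"delta_pos": [-32, 17, 0]}
    - {"delta_pos": [-32, 17, 0]}
    - {"delta_pos": [-32, 17, 0]}

```text
schema error: expected keys claw, delta_pos, turn
```

Call:
step_arm:
  motion:
    - {"delta_pos": [-32, 17, 0]}
    - {"delta_pos": [-32, 17, 0]}
    - {"delta_pos": [-32, 17, 0]}
    - {"delta_pos": [-32, 17, 0]}
    - {"delta_pos": [-32, 17, 0]}
    - {"delta_pos": [-32, 17, 0]}
    - {"delta_pos": [-32, 17, 0]}
    - {"delta_pos": [-32, 17, 0]}

```text
schema error: expected keys claw, delta_pos, turn
```

All three keys are needed in every row.

Call:
step_arm:
  motion:
    - {"turn": 0.118, "claw": 30, "delta_pos": [0, 0, 0]}
    - {"turn": 0.118, "claw": 30, "delta_pos": [0, 0, 0]}
    - {"turn": 0.118, "claw": 30, "delta_pos": [0, 0, 0]}
    - {"turn": 0.118, "claw": 30, "delta_pos": [0, 0, 0]}
    - {"turn": 0.118, "claw": 30, "delta_pos": [0, 0, 0]}
    - {"turn": 0.118, "claw": 30, "delta_pos": [0, 0, 0]}
    - {"turn": 0.118, "claw": 30, "delta_pos": [0, 0, 0]}
    - {"turn": 0.118, "claw": 30, "delta_pos": [0, 0, 0]}

```text
clock: 0.82
eef_pos: [269.4, 563.7, 239.0]
tcp_rot: [-3.141, 0.0, 1.746]
contact_force: [0.1, 0.6, 0.2]
opening: 0.351
grasp_force: 0.0
```

Call:
step_arm:
  motion:
    - {"turn": 0.118, "claw": 30, "delta_pos": [0, 0, 0]}
    - {"turn": 0.118, "claw": 30, "delta_pos": [0, 0, 0]}
    - {"turn": 0.118, "claw": 30, "delta_pos": [0, 0, 0]}
    - {"turn": 0, "claw": 30, "delta_pos": [-20, 10, 0]}
    - {"turn": 0, "claw": 30, "delta_pos": [-30, 16, 0]}
    - {"turn": 0, "claw": 30, "delta_pos": [-32, 17, 0]}
    - {"turn": 0, "claw": 30, "delta_pos": [-32, 17, 0]}
    - {"turn": 0, "claw": 30, "delta_pos": [-32, 17, 0]}

```text
clock: 1.48
eef_pos: [320.2, 405.2, 239.0]
tcp_rot: [-3.141, 0.0, 1.398]
contact_force: [0.3, -0.2, -0.1]
opening: 0.348
grasp_force: 0.0
```

Call:
step_arm:
  motion:
    - {"turn": 0, "claw": 30, "delta_pos": [-32, 17, 0]}
    - {"turn": 0, "claw": 30, "delta_pos": [-32, 17, 0]}
    - {"turn": 0, "claw": 30, "delta_pos": [-32, 17, 0]}
    - {"turn": 0, "claw": 30, "delta_pos": [-32, 17, 0]}
    - {"turn": 0, "claw": 30, "delta_pos": [-32, 17, 0]}
    - {"turn": 0, "claw": 30, "delta_pos": [-32, 17, 0]}
    - {"turn": 0, "claw": 30, "delta_pos": [-32, 17, 0]}
    - {"turn": 0, "claw": 30, "delta_pos": [-32, 17, 0]}

```text
clock: 2.15
eef_pos: [410.2, 129.5, 239.3]
tcp_rot: [3.141, -0.0, 1.398]
contact_force: [0.6, -0.1, -0.5]
opening: 0.355
grasp_force: 0.0
```

Call:
step_arm:
  motion:
    - {"turn": 0, "claw": 30, "delta_pos": [-32, 19, 0]}
    - {"turn": 0, "claw": 30, "delta_pos": [-32, 19, 0]}
    - {"turn": 0, "claw": 30, "delta_pos": [-32, 19, 15]}
    - {"turn": 0, "claw": 30, "delta_pos": [-32, 19, 20]}
    - {"turn": 0, "claw": 30, "delta_pos": [-25, 15, 25]}
    - {"turn": 0, "claw": 30, "delta_pos": [-10.6, 6.6, 30]}
    - {"turn": 0, "claw": 30, "delta_pos": [0, 0, 30]}
    - {"turn": 0, "claw": 30, "delta_pos": [0, 0, 10]}

```text
clock: 2.82
eef_pos: [475.7, -47.0, 106.1]
tcp_rot: [-3.136, 0.0, 1.396]
contact_force: [-0.4, 0.7, -0.1]
opening: 0.351
grasp_force: 0.0
```

```bash
python3 - <<'E'
from rig import *
from h import *
s=sense();print(s["eef_pos"],s["opening"])
c=np.zeros((600,800,3),np.uint8)
f=grab_frame("wrist"); c[:480,:640]=f["img"]
g=grab_frame("side"); np.savez("side1.npz",**g); b=cv2.resize(g["img"][180:320,240:340],None,fx=2.5,fy=2.5); c[:350,550:]=b
cv2.imwrite("pics/v1.png",c[:,:,::-1])
np.savez("wrist1.npz",**f)
for n,p in(("h+",(487,5,70)),("h-",(470,-98,70)),("hc",(478,-47,70)),("tcp",s["eef_pos"])): print(n,proj(f,p,True))
E
```

```text
[475.66521293 -46.99523645 106.06982981] 0.35086677661031573
h+ [326.20793406 164.74965072]
h- [327.42483242 362.57409861]
hc [326.18552063 274.19308262]
tcp [321.2785888  306.74302644]
```

View pics/v1.png

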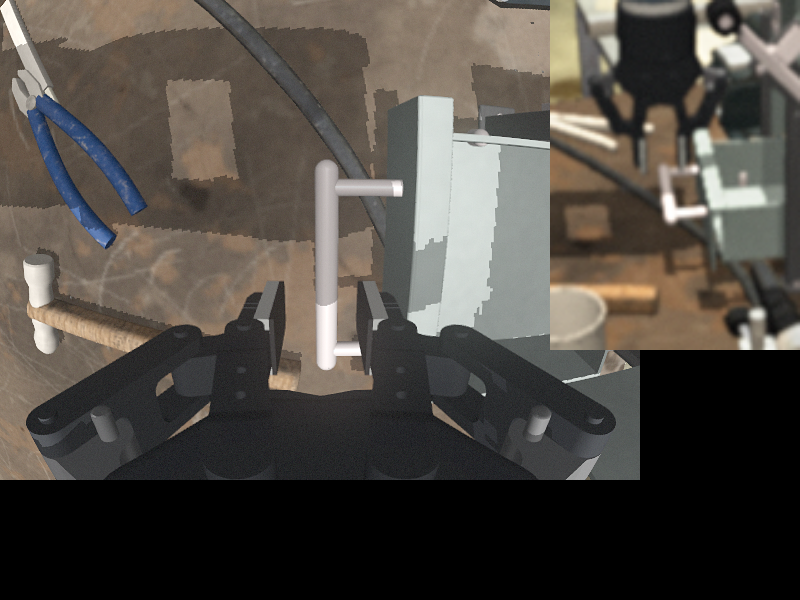

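The wrist view shows the handle bar at column ~326, ends (327,162)-(326,367), lying between the pads as predicted. I'll descend and grip.

Call:
step_arm:
  motion:
    - {"turn": 0, "claw": 30, "delta_pos": [0, 1, 15]}
    - {"turn": 0, "claw": 30, "delta_pos": [0, 0, 15]}
    - {"turn": 0, "claw": 30, "delta_pos": [0, 0, 10]}
    - {"turn": 0, "claw": 30, "delta_pos": [0, 0, 3]}
    - {"turn": 0, "claw": 30, "delta_pos": [0, 0, 0]}
    - {"turn": 0, "claw": 0, "delta_pos": [0, 0, 0]}
    - {"turn": 0, "claw": 0, "delta_pos": [0, 0, 0]}
    - {"turn": 0, "claw": 0, "delta_pos": [0, 0, 0]}
  force: 30

```text
clock: 3.58
eef_pos: [479.6, -46.3, 67.5]
tcp_rot: [3.14, -0.0, 1.398]
contact_force: [-0.5, 2.1, 5.3]
opening: 0.114
grasp_force: 29.5
```

Call:
step_arm:
  motion:
    - {"turn": 0, "claw": 0, "delta_pos": [0, 0, 0]}
    - {"turn": 0, "claw": 0, "delta_pos": [0, 0, 0]}
    - {"turn": 0, "claw": 0, "delta_pos": [0, 2, 0]}
    - {"turn": 0, "claw": 0, "delta_pos": [0, 3, 0]}
    - {"turn": 0, "claw": 0, "delta_pos": [0, 3, 0]}
    - {"turn": 0, "claw": 0, "delta_pos": [0, 3, 0]}
    - {"turn": 0, "claw": 0, "delta_pos": [0, 3, 0]}
    - {"turn": 0, "claw": 0, "delta_pos": [0, 3, 0]}

```text
clock: 4.25
eef_pos: [496.4, -49.3, 67.5]
tcp_rot: [3.14, -0.0, 1.398]
contact_force: [-1.4, 1.4, 6.2]
opening: 0.115
grasp_force: 29.7
```

Call:
step_arm:
  motion:
    - {"turn": 0, "claw": 0, "delta_pos": [0, 4, 0]}
    - {"turn": 0, "claw": 0, "delta_pos": [0, 4, 0]}
    - {"turn": 0, "claw": 0, "delta_pos": [0, 4, 0]}
    - {"turn": 0, "claw": 0, "delta_pos": [0, 4, 0]}
    - {"turn": 0, "claw": 0, "delta_pos": [0, 4, 0]}
    - {"turn": 0, "claw": 0, "delta_pos": [0, 4, 0]}
    - {"turn": 0, "claw": 0, "delta_pos": [0, 3, 0]}
    - {"turn": 0, "claw": 0, "delta_pos": [0, 2, 0]}

```text
clock: 4.92
eef_pos: [525.2, -54.2, 67.5]
tcp_rot: [3.14, -0.0, 1.398]
contact_force: [-0.4, 2.0, 6.6]
opening: 0.112
grasp_force: 29.7
```

```bash
python3 - <<'E'
from rig import *
from h import *
s=sense();print(s["eef_pos"],s["contact_force"],s["wrist_torque"])
g=grab_frame("side"); t=grab_frame("top")
c=np.zeros((600,800,3),np.uint8)
c[:600,:400]=cv2.resize(g["img"][130:310,250:370],(400,600)); c[:,400:]=cv2.resize(t["img"][100:310,170:310],(400,600))
cv2.imwrite("pics/v2.png",c[:,:,::-1])
E
```

```text
[525.18322732 -54.24074634  67.5382304 ] [-0.37517174  1.95471211  6.61324901] [ 0.3411151   0.12220354 -0.06034571]
```

View pics/v2.png

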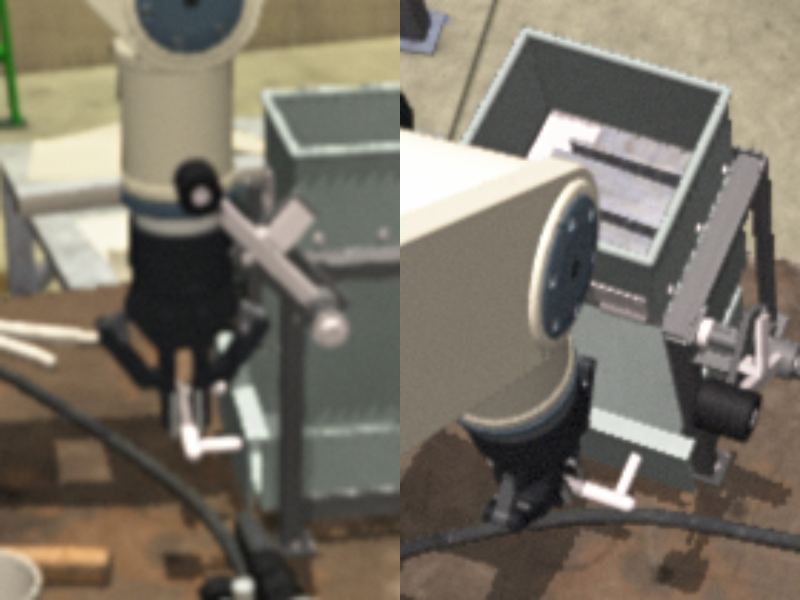

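The drawer is following and about 22 mm out. The wrist cylinder is still about 26 mm clear of the hopper wall. I'll continue in small steps and watch the force for the hump.

Call:
step_arm:
  motion:
    - {"turn": 0, "claw": 0, "delta_pos": [0, 2, 0]}
    - {"turn": 0, "claw": 0, "delta_pos": [0, 2, 0]}
    - {"turn": 0, "claw": 0, "delta_pos": [0, 2, 0]}
    - {"turn": 0, "claw": 0, "delta_pos": [0, 2, 0]}
    - {"turn": 0, "claw": 0, "delta_pos": [0, 1, 0]}

```text
clock: 5.43
eef_pos: [533.9, -55.8, 67.5]
tcp_rot: [3.14, -0.0, 1.398]
contact_force: [-0.9, 2.8, 8.2]
opening: 0.115
grasp_force: 29.7
```

Call:
step_arm:
  motion:
    - {"turn": 0, "claw": 0, "delta_pos": [0, 1, 0]}
    - {"turn": 0, "claw": 0, "delta_pos": [0, 1, 0]}

```text
clock: 5.6
eef_pos: [535.3, -56.0, 67.5]
tcp_rot: [3.141, -0.0, 1.398]
contact_force: [-5.2, 2.7, 12.1]
opening: 0.114
grasp_force: 30.2
```

Call:
step_arm:
  motion:
    - {"turn": 0, "claw": 0, "delta_pos": [0, 1, 0]}
    - {"turn": 0, "claw": 0, "delta_pos": [0, 1, 0]}

```text
clock: 5.77
eef_pos: [535.6, -56.1, 67.4]
tcp_rot: [-3.139, -0.0, 1.398]
contact_force: [-9.7, 4.1, 18.0]
opening: 0.112
grasp_force: 30.9
```

Call:
step_arm:
  motion:
    - {"turn": 0, "claw": 0, "delta_pos": [0, 1, 0]}

```text
clock: 5.85
eef_pos: [535.8, -56.2, 67.4]
tcp_rot: [-3.137, -0.0, 1.398]
contact_force: [-14.0, 4.9, 21.6]
opening: 0.113
grasp_force: 31.2
```

```bash
python3 - <<'E'
from rig import *
from h import *
s=sense();print(s["eef_pos"],s["contact_force"],s["wrist_torque"],s["joint_efforts"])
g=grab_frame("side")
cv2.imwrite("pics/v3.png",cv2.resize(g["img"][150:270,270:370],(500,600),interpolation=cv2.INTER_CUBIC)[:,:,::-1])
E
```

```text
[535.81444476 -56.15199691  67.38499246] [-13.96453149   4.85028625  21.57103712] [ 0.74619768  2.0921385  -0.03919397] [-1.81467254e+00 -4.82043815e+01 -2.69071341e+01 -7.40977898e-01
 -4.46547568e+00  1.42535302e-02]
```

View pics/v3.png

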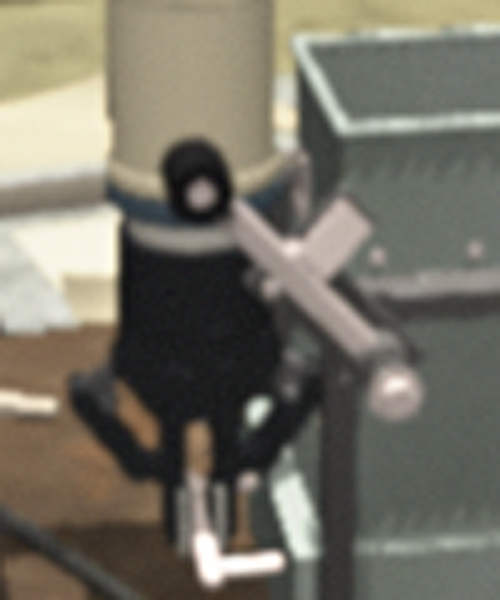

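The wrist cylinder (column 270) is still clear of the hopper's front edge (column ~300-340). The drawer stalls at the hump, and a rising upward force suggests the finger link is bearing on the front plate's edge. I'll let go, turn 90° (needed for the knob anyway) and push the bar from the front with closed fingers.

Call:
step_arm:
  motion:
    - {"turn": 0, "claw": 0, "delta_pos": [0, -4, 0]}
    - {"turn": 0, "claw": 30, "delta_pos": [0, 0, 0]}
    - {"turn": 0, "claw": 30, "delta_pos": [0, 0, 0]}
    - {"turn": 0, "claw": 30, "delta_pos": [0, 0, 0]}
    - {"turn": 0, "claw": 30, "delta_pos": [0, 0, -15]}
    - {"turn": 0, "claw": 30, "delta_pos": [0, 0, -30]}
    - {"turn": 0, "claw": 30, "delta_pos": [0, -20, -20]}
    - {"turn": 0, "claw": 30, "delta_pos": [0, -30, 0]}

```text
clock: 6.57
eef_pos: [489.2, -48.1, 135.2]
tcp_rot: [3.133, -0.0, 1.398]
contact_force: [0.8, -0.2, 0.3]
opening: 0.352
grasp_force: 0.0
```

Call:
step_arm:
  motion:
    - {"turn": -0.121, "claw": 0, "delta_pos": [0, 0, 0]}
    - {"turn": -0.121, "claw": 0, "delta_pos": [0, 0, 0]}
    - {"turn": -0.121, "claw": 0, "delta_pos": [0, 0, 0]}
    - {"turn": -0.121, "claw": 0, "delta_pos": [0, 0, 0]}
    - {"turn": -0.121, "claw": 0, "delta_pos": [0, 0, 0]}
    - {"turn": -0.121, "claw": 0, "delta_pos": [0, 0, 0]}
    - {"turn": -0.121, "claw": 0, "delta_pos": [0, 0, 0]}
    - {"turn": -0.121, "claw": 0, "delta_pos": [0, 0, 0]}

```text
clock: 7.23
eef_pos: [484.9, -47.6, 131.5]
tcp_rot: [-3.141, -0.0, 2.372]
contact_force: [-0.2, -0.0, 0.3]
opening: -0.002
grasp_force: 0.0
```

Call:
step_arm:
  motion:
    - {"turn": -0.121, "claw": 0, "delta_pos": [0, 0, 0]}
    - {"turn": -0.121, "claw": 0, "delta_pos": [0, 0, 0]}
    - {"turn": -0.121, "claw": 0, "delta_pos": [0, 0, 0]}
    - {"turn": -0.121, "claw": 0, "delta_pos": [0, 0, 0]}
    - {"turn": -0.119, "claw": 0, "delta_pos": [0, 0, 0]}
    - {"turn": 0, "claw": 0, "delta_pos": [0, 0, 0]}

```text
clock: 7.73
eef_pos: [484.8, -47.6, 131.4]
tcp_rot: [-3.142, -0.0, 2.974]
contact_force: [0.2, 0.3, 0.1]
opening: -0.001
grasp_force: 0.0
```

Call:
step_arm:
  motion:
    - {"turn": 0, "claw": 0, "delta_pos": [0, 0, 25]}
    - {"turn": 0, "claw": 0, "delta_pos": [0, 0, 30]}
    - {"turn": 0, "claw": 0, "delta_pos": [0, 0, 14]}
    - {"turn": 0, "claw": 0, "delta_pos": [-8, 0, 0]}
    - {"turn": 0, "claw": 0, "delta_pos": [-10, 0, 0]}
    - {"turn": 0, "claw": 0, "delta_pos": [-7, 0, 0]}
    - {"turn": 0, "claw": 0, "delta_pos": [-3, 0, 0]}
    - {"turn": 0, "claw": 0, "delta_pos": [0, 0, 0]}

```text
clock: 8.4
eef_pos: [514.6, -52.6, 63.8]
tcp_rot: [3.141, 0.003, 2.968]
contact_force: [-1.0, 0.3, -0.4]
opening: -0.002
grasp_force: 0.0
```

Call:
step_arm:
  motion:
    - {"turn": 0, "claw": 0, "delta_pos": [-2, 0, 0]}
    - {"turn": 0, "claw": 0, "delta_pos": [-2, 0, 0]}
    - {"turn": 0, "claw": 0, "delta_pos": [-2, 0, 0]}

```text
clock: 8.65
eef_pos: [518.2, -53.3, 62.9]
tcp_rot: [-3.142, -0.0, 2.969]
contact_force: [-0.2, -0.1, -0.1]
opening: 0.001
grasp_force: 0.7
```

Call:
step_arm:
  motion:
    - {"turn": 0, "claw": 0, "delta_pos": [-1, 0, 0]}
    - {"turn": 0, "claw": 0, "delta_pos": [-1, 0, 0]}

```text
clock: 8.82
eef_pos: [519.2, -53.5, 62.5]
tcp_rot: [-3.141, -0.002, 2.969]
contact_force: [-5.3, 1.0, 4.5]
opening: 0.001
grasp_force: 3.0
```

Call:
step_arm:
  motion:
    - {"turn": 0, "claw": 0, "delta_pos": [-1, 0, 0]}
    - {"turn": 0, "claw": 0, "delta_pos": [-1, 0, 0]}

```text
clock: 8.98
eef_pos: [519.6, -53.6, 62.1]
tcp_rot: [-3.141, -0.005, 2.969]
contact_force: [-11.3, 2.7, 7.3]
opening: -0.0
grasp_force: 5.7
```

Call:
step_arm:
  motion:
    - {"turn": 0, "claw": 0, "delta_pos": [-0.7, 0, 0]}
    - {"turn": 0, "claw": 0, "delta_pos": [0, 0, 0]}

```text
clock: 9.15
eef_pos: [519.8, -53.6, 62.0]
tcp_rot: [-3.141, -0.006, 2.969]
contact_force: [-10.4, 2.1, 7.0]
opening: -0.003
grasp_force: 5.1
```

Call:
step_arm:
  motion:
    - {"turn": 0, "claw": 0, "delta_pos": [-0.7, 0, 0]}
    - {"turn": 0, "claw": 0, "delta_pos": [0, 0, 0]}

```text
clock: 9.32
eef_pos: [519.8, -53.7, 61.9]
tcp_rot: [-3.141, -0.008, 2.969]
contact_force: [-12.2, 2.7, 9.2]
opening: 0.0
grasp_force: 6.2
```

Call:
step_arm:
  motion:
    - {"turn": 0, "claw": 0, "delta_pos": [-0.7, 0, 0]}
    - {"turn": 0, "claw": 0, "delta_pos": [0, 0, 0]}

```text
clock: 9.48
eef_pos: [519.9, -53.7, 61.8]
tcp_rot: [-3.141, -0.009, 2.969]
contact_force: [-13.5, 2.2, 9.9]
opening: 0.002
grasp_force: 7.0
```

Call:
step_arm:
  motion:
    - {"turn": 0, "claw": 0, "delta_pos": [-0.7, 0, 0]}
    - {"turn": 0, "claw": 0, "delta_pos": [0, 0, 0]}

```text
clock: 9.65
eef_pos: [520.4, -53.8, 61.7]
tcp_rot: [-3.141, -0.009, 2.969]
contact_force: [-13.3, 3.3, 8.8]
opening: -0.002
grasp_force: 7.1
```

Call:
step_arm:
  motion:
    - {"turn": 0, "claw": 0, "delta_pos": [-0.7, 0, 0]}
    - {"turn": 0, "claw": 0, "delta_pos": [0, 0, 0]}

```text
clock: 9.82
eef_pos: [521.3, -53.9, 61.7]
tcp_rot: [-3.141, -0.009, 2.969]
contact_force: [-13.1, 3.0, 8.1]
opening: -0.002
grasp_force: 6.7
```

Call:
step_arm:
  motion:
    - {"turn": 0, "claw": 0, "delta_pos": [-0.7, 0, 0]}
    - {"turn": 0, "claw": 0, "delta_pos": [0, 0, 0]}

```text
clock: 9.98
eef_pos: [522.8, -54.2, 61.8]
tcp_rot: [-3.141, -0.007, 2.969]
contact_force: [-9.2, 1.4, 4.8]
opening: -0.003
grasp_force: 5.0
```

Call:
step_arm:
  motion:
    - {"turn": 0, "claw": 0, "delta_pos": [-0.7, 0, 0]}
    - {"turn": 0, "claw": 0, "delta_pos": [0, 0, 0]}

```text
clock: 10.15
eef_pos: [524.2, -54.4, 61.9]
tcp_rot: [-3.141, -0.006, 2.969]
contact_force: [-8.6, 0.8, 2.2]
opening: -0.001
grasp_force: 3.8
```

Call:
step_arm:
  motion:
    - {"turn": 0, "claw": 0, "delta_pos": [-0.7, 0, 0]}
    - {"turn": 0, "claw": 0, "delta_pos": [0, 0, 0]}

```text
clock: 10.32
eef_pos: [525.7, -54.7, 61.9]
tcp_rot: [-3.141, -0.004, 2.969]
contact_force: [-4.8, 0.6, -0.5]
opening: 0.0
grasp_force: 2.5
```

Call:
step_arm:
  motion:
    - {"turn": 0, "claw": 0, "delta_pos": [-0.7, 0, 0]}
    - {"turn": 0, "claw": 0, "delta_pos": [0, 0, 0]}

```text
clock: 10.48
eef_pos: [526.9, -54.9, 62.0]
tcp_rot: [-3.141, -0.003, 2.969]
contact_force: [-4.1, 0.9, -2.8]
opening: -0.004
grasp_force: 1.7
```

Call:
step_arm:
  motion:
    - {"turn": 0, "claw": 0, "delta_pos": [-0.7, 0, 0]}
    - {"turn": 0, "claw": 0, "delta_pos": [0, 0, 0]}

```text
clock: 10.65
eef_pos: [529.1, -55.2, 62.4]
tcp_rot: [-3.142, -0.0, 2.969]
contact_force: [-3.5, 1.0, -1.8]
opening: -0.0
grasp_force: 2.1
```

Now past the hump and moving smoothly. I'll keep going gently to the stop.

Call:
step_arm:
  motion:
    - {"turn": 0, "claw": 0, "delta_pos": [-0.7, 0, 0]}
    - {"turn": 0, "claw": 0, "delta_pos": [0, 0, 0]}

```text
clock: 10.82
eef_pos: [529.2, -55.2, 62.4]
tcp_rot: [-3.142, -0.002, 2.969]
contact_force: [-4.3, 1.3, -0.5]
opening: 0.0
grasp_force: 2.5
```

Call:
step_arm:
  motion:
    - {"turn": 0, "claw": 0, "delta_pos": [-0.7, 0, 0]}
    - {"turn": 0, "claw": 0, "delta_pos": [-0.7, 0, 0]}

```text
clock: 10.98
eef_pos: [529.3, -55.2, 62.2]
tcp_rot: [-3.141, -0.004, 2.969]
contact_force: [-10.1, 1.7, 4.4]
opening: -0.001
grasp_force: 5.6
```

Call:
step_arm:
  motion:
    - {"turn": 0, "claw": 0, "delta_pos": [-0.7, 0, 0]}
    - {"turn": 0, "claw": 0, "delta_pos": [-0.7, 0, 0]}

```text
clock: 11.15
eef_pos: [529.4, -55.2, 62.2]
tcp_rot: [-3.141, -0.007, 2.969]
contact_force: [-14.7, 3.5, 9.4]
opening: 0.004
grasp_force: 8.0
```

Call:
step_arm:
  motion:
    - {"turn": 0, "claw": 0, "delta_pos": [-0.7, 0, 0]}
    - {"turn": 0, "claw": 0, "delta_pos": [-0.7, 0, 0]}

```text
clock: 11.32
eef_pos: [529.4, -55.3, 62.1]
tcp_rot: [-3.141, -0.009, 2.969]
contact_force: [-20.8, 3.9, 15.6]
opening: 0.001
grasp_force: 10.4
```

Call:
step_arm:
  motion:
    - {"turn": 0, "claw": 0, "delta_pos": [-0.7, 0, 0]}
    - {"turn": 0, "claw": 0, "delta_pos": [-0.7, 0, 0]}

```text
clock: 11.48
eef_pos: [529.5, -55.3, 62.0]
tcp_rot: [-3.141, -0.012, 2.969]
contact_force: [-24.8, 5.4, 19.7]
opening: -0.003
grasp_force: 12.8
```

The drawer is at a hard stop: handle at hopper x ≈ -111, holding against 25 N. Now I'll back off and go above the knob.

Call:
step_arm:
  motion:
    - {"turn": 0, "claw": 0, "delta_pos": [6, 0, 0]}
    - {"turn": 0, "claw": 0, "delta_pos": [20, 0, 0]}
    - {"turn": 0, "claw": 55, "delta_pos": [24, 0, 0]}
    - {"turn": 0, "claw": 55, "delta_pos": [0, 0, -30]}
    - {"turn": 0, "claw": 55, "delta_pos": [0, 0, -40]}
    - {"turn": 0, "claw": 55, "delta_pos": [0, 0, -40]}
    - {"turn": 0, "claw": 55, "delta_pos": [0, 0, -40]}
    - {"turn": 0, "claw": 55, "delta_pos": [0, 0, -40]}

```text
clock: 12.15
eef_pos: [486.9, -47.7, 255.4]
tcp_rot: [3.141, 0.003, 2.969]
contact_force: [1.3, 0.0, -0.3]
opening: 0.646
grasp_force: 0.0
```

Call:
step_arm:
  motion:
    - {"turn": 0, "claw": 55, "delta_pos": [0, 0, -40]}
    - {"turn": 0, "claw": 55, "delta_pos": [0, 0, -40]}
    - {"turn": 0, "claw": 55, "delta_pos": [0, 0, -40]}
    - {"turn": 0, "claw": 55, "delta_pos": [0, -10, -10]}
    - {"turn": 0, "claw": 55, "delta_pos": [0, -30, 0]}
    - {"turn": 0, "claw": 55, "delta_pos": [-7, -35, 0]}
    - {"turn": 0, "claw": 55, "delta_pos": [-10, -35, 0]}
    - {"turn": 0, "claw": 55, "delta_pos": [-10, -30, 0]}

```text
clock: 12.82
eef_pos: [489.0, -192.5, 383.3]
tcp_rot: [-3.141, 0.003, 2.969]
contact_force: [0.3, 0.1, 0.6]
opening: 0.644
grasp_force: 0.0
```

```bash
python3 - <<'E'
from rig import *
from h import *
s=sense();print(s["eef_pos"],s["tcp_rot"],s["contact_force"])
f=grab_frame("wrist"); t=grab_frame("top"); np.savez("wrist2.npz",**f); np.savez("top2.npz",**t)
c=np.zeros((600,800,3),np.uint8); c[:480,:640]=f["img"]; c[300:600,500:800]=cv2.resize(t["img"][160:310,170:320],(300,300))
cv2.imwrite("pics/v4.png",c[:,:,::-1])
for p in((497,-193,306),s["eef_pos"]): print(proj(f,p,True))
E
```

```text
[ 489.01884791 -192.51958     383.34035286] [-3.14051722  0.00317187  2.96903591] [0.30580944 0.14739017 0.63315567]
[324.37516406 265.42628688]
[324.01405015 310.61245623]
```

View pics/v4.png

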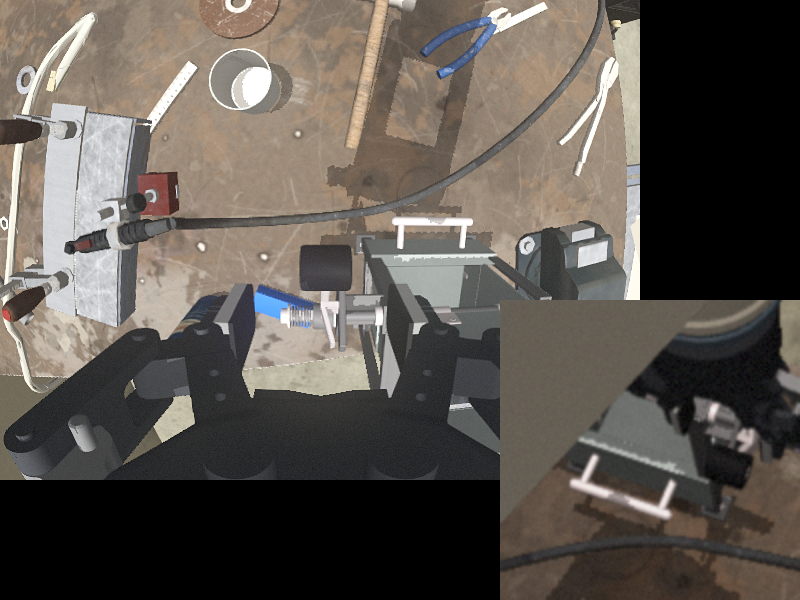

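The wrist view shows the knob at columns 300-352, rows 245-291 (centre (326,268) against a predicted (324,265)). The drawer front is seated between the legs. I'll descend onto the knob.

Call:
step_arm:
  motion:
    - {"turn": 0, "claw": 55, "delta_pos": [-4, 1, 0]}
    - {"turn": 0, "claw": 55, "delta_pos": [-4, 0, 10]}
    - {"turn": 0, "claw": 55, "delta_pos": [0, 0, 20]}
    - {"turn": 0, "claw": 55, "delta_pos": [0, 0, 20]}
    - {"turn": 0, "claw": 55, "delta_pos": [0, 0, 15]}
    - {"turn": 0, "claw": 55, "delta_pos": [0, 0, 10]}
    - {"turn": 0, "claw": 55, "delta_pos": [0, 0, 0]}

```text
clock: 13.5
eef_pos: [495.9, -189.2, 305.1]
tcp_rot: [3.141, -0.003, 2.97]
contact_force: [0.0, -0.8, 0.6]
opening: 0.647
grasp_force: 0.0
```

Call:
step_arm:
  motion:
    - {"turn": 0, "claw": 55, "delta_pos": [-3, -3.3, 1]}
    - {"turn": 0, "claw": 55, "delta_pos": [0, 0, 0]}
    - {"turn": 0, "claw": 25, "delta_pos": [0, 0, 0]}
    - {"turn": 0, "claw": 25, "delta_pos": [0, 0, 0]}
    - {"turn": 0, "claw": 25, "delta_pos": [0, 0, 0]}
    - {"turn": 0, "claw": 25, "delta_pos": [0, 0, 0]}
    - {"turn": 0, "claw": 25, "delta_pos": [0, 0, 0]}
    - {"turn": 0, "claw": 25, "delta_pos": [0, 0, 0]}
  force: 40

```text
clock: 14.17
eef_pos: [499.6, -194.1, 307.6]
tcp_rot: [3.141, 0.002, 2.969]
contact_force: [0.4, 3.2, 6.0]
opening: 0.343
grasp_force: 43.0
```

The knob is gripped across its flat ends (opening 29 mm). Next I'll draw it out toward -y.

Call:
step_arm:
  motion:
    - {"turn": 0, "claw": 25, "delta_pos": [0, -2, 0]}
    - {"turn": 0, "claw": 25, "delta_pos": [0, -3, 0]}
    - {"turn": 0, "claw": 25, "delta_pos": [0, -3, 0]}
    - {"turn": 0, "claw": 25, "delta_pos": [0, -3, 0]}
    - {"turn": 0, "claw": 25, "delta_pos": [0, -1, 0]}
    - {"turn": 0, "claw": 25, "delta_pos": [0, 0, 0]}

```text
clock: 14.67
eef_pos: [497.7, -205.7, 307.7]
tcp_rot: [3.14, 0.002, 2.969]
contact_force: [1.2, 6.0, 5.8]
opening: 0.345
grasp_force: 43.1
```

Drawn out about 11 mm. Now I'll swing along the 115 mm arc, starting slowly.

Call:
step_arm:
  motion:
    - {"turn": 0, "claw": 25, "delta_pos": [-5.4, 0, -4.7]}
    - {"turn": 0, "claw": 25, "delta_pos": [-5.7, 0, -4.4]}
    - {"turn": 0, "claw": 25, "delta_pos": [-6.0, 0, -4.0]}
    - {"turn": 0, "claw": 25, "delta_pos": [-6.1, 0, -3.7]}

```text
clock: 15.0
eef_pos: [520.4, -209.2, 323.0]
tcp_rot: [3.14, 0.0, 2.969]
contact_force: [5.0, 5.0, -7.8]
opening: 0.338
grasp_force: 40.7
```

Call:
step_arm:
  motion:
    - {"turn": 0, "claw": 25, "delta_pos": [-13.0, 0, -6.1]}
    - {"turn": 0, "claw": 25, "delta_pos": [-13.7, 0, -4.4]}
    - {"turn": 0, "claw": 25, "delta_pos": [-14.1, 0, -2.7]}
    - {"turn": 0, "claw": 25, "delta_pos": [-14.3, 0, -0.9]}
    - {"turn": 0, "claw": 25, "delta_pos": [-14.4, 0, 0.9]}

```text
clock: 15.42
eef_pos: [588.7, -221.0, 336.0]
tcp_rot: [3.139, -0.002, 2.969]
contact_force: [1.0, 5.0, -4.2]
opening: 0.341
grasp_force: 40.1
```

Call:
step_arm:
  motion:
    - {"turn": 0, "claw": 25, "delta_pos": [-14.1, 0, 2.7]}
    - {"turn": 0, "claw": 25, "delta_pos": [-13.7, 0, 4.4]}
    - {"turn": 0, "claw": 25, "delta_pos": [-13.0, 0, 6.1]}
    - {"turn": 0, "claw": 25, "delta_pos": [-12.1, 0, 7.6]}
    - {"turn": 0, "claw": 25, "delta_pos": [-9, 0, 7]}
    - {"turn": 0, "claw": 25, "delta_pos": [0, 0, 0]}

```text
clock: 15.92
eef_pos: [651.6, -231.9, 308.2]
tcp_rot: [3.14, 0.002, 2.969]
contact_force: [3.8, 5.4, 3.8]
opening: 0.339
grasp_force: 42.4
```

The trap is fully over (156 mm of travel, matching 1.5 rad). I'll check the offcuts.

Call:
step_arm:
  motion:
    - {"turn": 0, "claw": 25, "delta_pos": [-1, 0, 1]}
    - {"turn": 0, "claw": 25, "delta_pos": [0, 0, 0]}
    - {"turn": 0, "claw": 25, "delta_pos": [0, 0, 0]}
    - {"turn": 0, "claw": 25, "delta_pos": [0, 0, 0]}
    - {"turn": 0, "claw": 25, "delta_pos": [0, 0, 0]}
    - {"turn": 0, "claw": 25, "delta_pos": [0, 0, 0]}

```text
clock: 16.42
eef_pos: [651.3, -231.9, 308.5]
tcp_rot: [3.14, 0.002, 2.969]
contact_force: [4.2, 5.6, 3.0]
opening: 0.344
grasp_force: 42.2
```

```bash
python3 - <<'E'
from rig import *
from h import *
s=sense();print(s["eef_pos"],s["tcp_rot"],s["contact_force"])
f=grab_frame("wrist"); t=grab_frame("top"); g=grab_frame("side"); np.savez("top3.npz",**t)
c=np.zeros((600,800,3),np.uint8); c[:480,:400]=f["img"][:,240:]; c[:,400:]=cv2.resize(t["img"][100:310,170:310],(400,600)); c[480:,:160]=cv2.resize(g["img"][180:300,280:440],(160,120))
cv2.imwrite("pics/v5.png",c[:,:,::-1])
E
```

```text
[ 651.27307543 -231.90781582  308.4649373 ] [3.13986011e+00 2.11684150e-03 2.96911460e+00] [4.17893948 5.57523093 3.02277195]
```

View pics/v5.png

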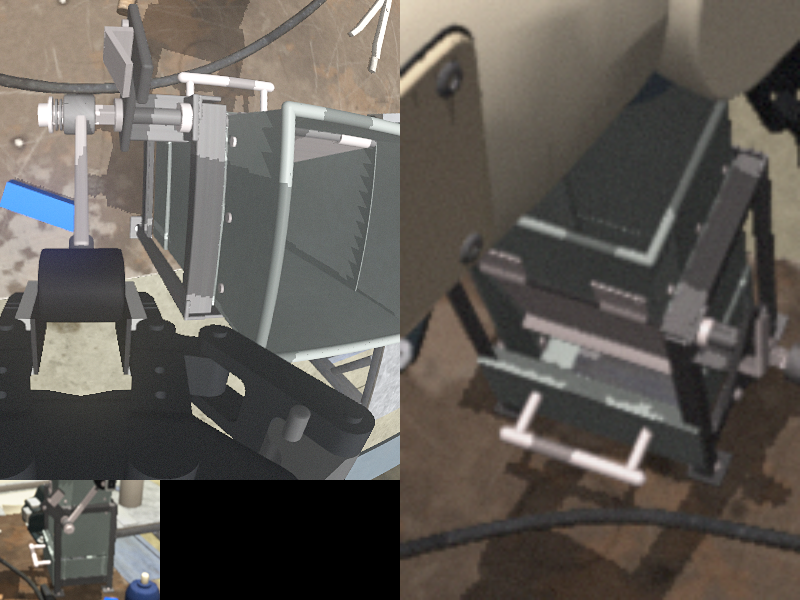

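The hopper looks empty and there are tubes in the drawer, but a bright strip remains at the hopper's front inside. I'll zoom in on it.

```bash
python3 - <<'E'
from rig import *
from h import *
f=grab_frame("wrist")
T=np.load("top3.npz")["img"]
c=np.zeros((600,800,3),np.uint8); c[:,:400]=cv2.resize(f["img"][90:330,480:640],(400,600),interpolation=cv2.INTER_CUBIC)
c[:300,400:]=cv2.resize(T[205:265,195:275],(400,300),interpolation=cv2.INTER_CUBIC)
T0=np.load("wrist2.npz")["img"]
c[300:,400:]=cv2.resize(T0[220:340,360:520],(400,300),interpolation=cv2.INTER_CUBIC)
c=np.clip(c.astype(float)*1.6,0,255).astype(np.uint8)
cv2.imwrite("pics/v6.png",c[:,:,::-1])
# where hopper-frame points fall in the wrist crop
e=np.array([.985,-.172,0]);n=np.array([.172,.985,0]);O=np.array([655,-78,0])
for p in((-58,60,222),(-58,-60,222),(-50,0,110),(61,0,227),(-61,-65,298),(-61,65,298),(0,0,31),(-40,0,60)):
    u=proj(f,O+p[0]*e+p[1]*n+[0,0,p[2]],True); print(p,np.round((u-[480,90])*2.5), np.round(u))
E
```

```text
(-58, 60, 222) [325. 128.] [610. 141.]
(-58, -60, 222) [-20.  81.] [472. 122.]
(-50, 0, 110) [  7. 124.] [483. 140.]
(61, 0, 227) [133. 525.] [533. 300.]
(-61, -65, 298) [121.  50.] [529. 110.]
(-61, 65, 298) [530. 138.] [692. 145.]
(0, 0, 31) [-68. 230.] [453. 182.]
(-40, 0, 60) [-41. 146.] [463. 148.]
```

View pics/v6.png

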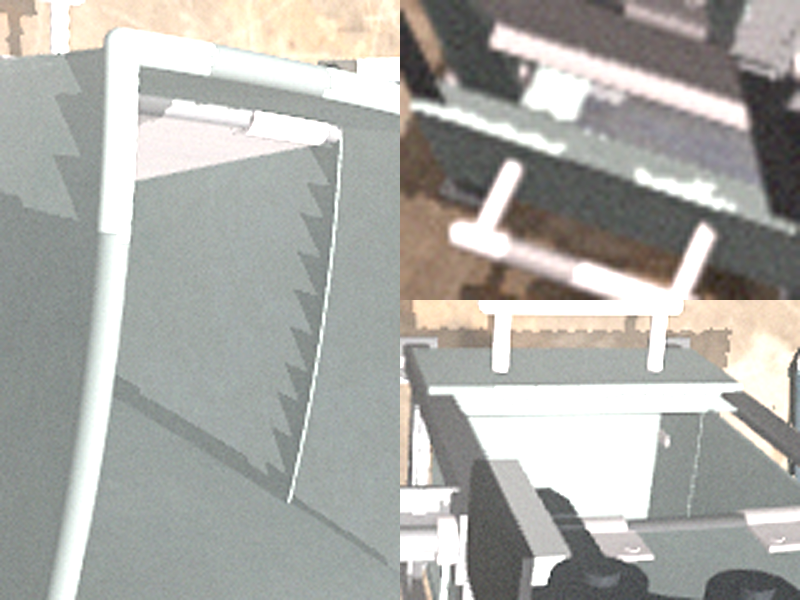

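The bright strip is the hinge shaft and the lit face of the hanging trap, where the geometry puts them. The hopper is empty and a tube is visible in the drawer. I'll swing back with the lever still drawn.

Call:
step_arm:
  motion:
    - {"turn": 0, "claw": 25, "delta_pos": [5, 0, -4.2]}
    - {"turn": 0, "claw": 25, "delta_pos": [5, 0, -3.8]}
    - {"turn": 0, "claw": 25, "delta_pos": [12.1, 0, -7.6]}
    - {"turn": 0, "claw": 25, "delta_pos": [13, 0, -6.1]}

```text
clock: 16.95
eef_pos: [616.3, -225.7, 329.0]
tcp_rot: [3.14, 0.001, 2.969]
contact_force: [3.8, 4.9, -7.7]
opening: 0.342
grasp_force: 40.6
```

Call:
step_arm:
  motion:
    - {"turn": 0, "claw": 25, "delta_pos": [13.7, 0, -4.4]}
    - {"turn": 0, "claw": 25, "delta_pos": [14.1, 0, -2.7]}
    - {"turn": 0, "claw": 25, "delta_pos": [14.4, 0, -0.9]}
    - {"turn": 0, "claw": 25, "delta_pos": [14.3, 0, 0.9]}

```text
clock: 17.28
eef_pos: [561.2, -216.3, 337.4]
tcp_rot: [3.14, 0.004, 2.969]
contact_force: [6.5, 4.3, -0.8]
opening: 0.34
grasp_force: 41.5
```

Call:
step_arm:
  motion:
    - {"turn": 0, "claw": 25, "delta_pos": [14.1, 0, 2.7]}
    - {"turn": 0, "claw": 25, "delta_pos": [13.7, 0, 4.4]}
    - {"turn": 0, "claw": 25, "delta_pos": [13, 0, 6.1]}
    - {"turn": 0, "claw": 25, "delta_pos": [12.1, 0, 7.7]}
    - {"turn": 0, "claw": 25, "delta_pos": [5.7, 0, 4.4]}

```text
clock: 17.7
eef_pos: [502.1, -206.4, 313.4]
tcp_rot: [3.141, 0.003, 2.969]
contact_force: [-4.6, 6.6, 18.7]
opening: 0.343
grasp_force: 48.2
```

Call:
step_arm:
  motion:
    - {"turn": 0, "claw": 25, "delta_pos": [0, 0, 0]}
    - {"turn": 0, "claw": 25, "delta_pos": [0, 0, 0]}

```text
clock: 17.87
eef_pos: [501.8, -206.3, 313.2]
tcp_rot: [3.141, 0.001, 2.969]
contact_force: [-6.6, 6.5, 14.9]
opening: 0.341
grasp_force: 48.0
```

Call:
step_arm:
  motion:
    - {"turn": 0, "claw": 25, "delta_pos": [2.5, 0, 0]}
    - {"turn": 0, "claw": 25, "delta_pos": [1.5, 0, 1.3]}
    - {"turn": 0, "claw": 25, "delta_pos": [1.5, 0, 1.3]}
    - {"turn": 0, "claw": 25, "delta_pos": [0, 0, 0]}

```text
clock: 18.2
eef_pos: [497.8, -205.6, 310.3]
tcp_rot: [3.14, 0.003, 2.969]
contact_force: [-0.6, 6.5, 9.6]
opening: 0.341
grasp_force: 47.6
```

Call:
step_arm:
  motion:
    - {"turn": 0, "claw": 25, "delta_pos": [1.0, 0, 1.0]}
    - {"turn": 0, "claw": 25, "delta_pos": [1.0, 0, 1.0]}
    - {"turn": 0, "claw": 25, "delta_pos": [0, 0, 0]}

```text
clock: 18.45
eef_pos: [495.6, -205.2, 308.5]
tcp_rot: [3.141, 0.003, 2.969]
contact_force: [-2.2, 6.9, 10.6]
opening: 0.34
grasp_force: 48.1
```

Call:
step_arm:
  motion:
    - {"turn": 0, "claw": 25, "delta_pos": [1.0, 0, 1.0]}
    - {"turn": 0, "claw": 25, "delta_pos": [0, 0, 0]}

```text
clock: 18.62
eef_pos: [494.6, -205.1, 307.5]
tcp_rot: [3.141, 0.003, 2.969]
contact_force: [-2.4, 5.6, 12.3]
opening: 0.339
grasp_force: 48.3
```

Call:
step_arm:
  motion:
    - {"turn": 0, "claw": 25, "delta_pos": [1.0, 0, 1.0]}
    - {"turn": 0, "claw": 25, "delta_pos": [0, 0, 0]}

```text
clock: 18.78
eef_pos: [493.5, -204.9, 306.5]
tcp_rot: [3.141, 0.003, 2.969]
contact_force: [-3.4, 7.0, 12.5]
opening: 0.34
grasp_force: 48.5
```

Call:
step_arm:
  motion:
    - {"turn": 0, "claw": 25, "delta_pos": [1.0, 0, 1.0]}
    - {"turn": 0, "claw": 25, "delta_pos": [0, 0, 0]}

```text
clock: 18.95
eef_pos: [492.5, -204.7, 305.6]
tcp_rot: [3.141, 0.002, 2.969]
contact_force: [-3.0, 6.8, 12.8]
opening: 0.342
grasp_force: 48.7
```

Call:
step_arm:
  motion:
    - {"turn": 0, "claw": 25, "delta_pos": [1.0, 0, 0.9]}
    - {"turn": 0, "claw": 25, "delta_pos": [1.0, 0, 0.9]}
    - {"turn": 0, "claw": 25, "delta_pos": [0, 0, 0]}

```text
clock: 19.2
eef_pos: [490.4, -204.3, 303.6]
tcp_rot: [3.141, 0.002, 2.969]
contact_force: [-4.5, 7.1, 12.5]
opening: 0.343
grasp_force: 48.9
```

Call:
step_arm:
  motion:
    - {"turn": 0, "claw": 25, "delta_pos": [1.0, 0, 0.9]}
    - {"turn": 0, "claw": 25, "delta_pos": [1.0, 0, 0.9]}
    - {"turn": 0, "claw": 25, "delta_pos": [0, 0, 0]}

```text
clock: 19.45
eef_pos: [489.0, -204.2, 302.2]
tcp_rot: [3.141, 0.004, 2.969]
contact_force: [-1.3, 6.2, 12.5]
opening: 0.338
grasp_force: 49.2
```

```bash
python3 - <<'E'
from rig import *
from h import *
s=sense();print(s["eef_pos"],s["tcp_rot"],s["contact_force"],s["wrist_torque"])
f=grab_frame("wrist"); t=grab_frame("top"); g=grab_frame("side"); np.savez("w7.npz",**f);np.savez("t7.npz",**t);np.savez("s7.npz",**g)
O=np.array([655,-78,0]);e=np.array([.985,-.172,0]);n=np.array([.172,.985,0])
for q in(0,.05,.1,.2):
  a=np.radians(-43)+q; k=O+(-58+115*np.sin(a))*e-151*n+[0,0,222+115*np.cos(a)]
  print(q,np.round(k,1),proj(g,k),proj(f,k,True),proj(t,k))
E
```

```text
[ 488.96275438 -204.18553763  302.20784389] [3.14079836 0.00351298 2.96881628] [-1.30858281  6.24044791 12.4727529 ] [ 0.89055931 -0.13243991  0.08799651]
0 [ 494.6 -203.3  306.1] [308.88731485 189.08052709] [328.7948299  327.12908467] [290.92222862 246.83637739]
0.05 [ 498.9 -204.   309.9] [311.01486741 187.12897481] [328.89597869 341.29434712] [291.82716751 243.32328755]
0.1 [ 503.3 -204.8  313.5] [313.24362212 185.27168418] [328.97354509 355.75029266] [292.7870265  239.74450767]
0.2 [ 512.6 -206.4  320. ] [317.97977139 181.86275503] [329.05171737 384.88586413] [294.85869501 232.44079595]
```

Call:
step_arm:
  motion:
    - {"turn": 0, "claw": 25, "delta_pos": [1.0, 0, 0.9]}
    - {"turn": 0, "claw": 25, "delta_pos": [0, 0, 0]}

```text
clock: 19.77
eef_pos: [488.9, -204.3, 302.1]
tcp_rot: [3.141, 0.006, 2.969]
contact_force: [0.1, 5.9, 16.9]
opening: 0.34
grasp_force: 49.7
```

Call:
step_arm:
  motion:
    - {"turn": 0, "claw": 25, "delta_pos": [1.0, 0, 0.9]}
    - {"turn": 0, "claw": 25, "delta_pos": [0, 0, 0]}

```text
clock: 19.93
eef_pos: [488.8, -204.4, 302.0]
tcp_rot: [3.141, 0.008, 2.969]
contact_force: [2.0, 5.4, 19.2]
opening: 0.344
grasp_force: 50.1
```

Hard stop reached, so the trap is shut. Now I'll let the lever slide back in toward +y.

Call:
step_arm:
  motion:
    - {"turn": 0, "claw": 25, "delta_pos": [0, 3, 0]}
    - {"turn": 0, "claw": 25, "delta_pos": [0, 3, 0]}
    - {"turn": 0, "claw": 25, "delta_pos": [0, 3, 0]}
    - {"turn": 0, "claw": 25, "delta_pos": [0, 0, 0]}

```text
clock: 20.27
eef_pos: [490.4, -195.5, 302.1]
tcp_rot: [-3.141, 0.008, 2.969]
contact_force: [1.3, 4.5, 20.4]
opening: 0.345
grasp_force: 50.1
```

Call:
step_arm:
  motion:
    - {"turn": 0, "claw": 25, "delta_pos": [0, 2, 0]}
    - {"turn": 0, "claw": 25, "delta_pos": [0, 1, 0]}
    - {"turn": 0, "claw": 25, "delta_pos": [0, 0, 0]}

```text
clock: 20.52
eef_pos: [490.8, -192.9, 302.1]
tcp_rot: [-3.141, 0.008, 2.969]
contact_force: [0.4, 2.7, 20.9]
opening: 0.347
grasp_force: 50.1
```

Fully in (hopper y -141, the original). I'll release gently and rise.

Call:
step_arm:
  motion:
    - {"turn": 0, "claw": 25, "delta_pos": [-2, 0, -2]}
    - {"turn": 0, "claw": 25, "delta_pos": [0, 0, 0]}
    - {"turn": 0, "claw": 55, "delta_pos": [0, 0, 0]}
    - {"turn": 0, "claw": 55, "delta_pos": [0, 0, 0]}
    - {"turn": 0, "claw": 55, "delta_pos": [0, 0, 0]}
    - {"turn": 0, "claw": 55, "delta_pos": [0, 0, -20]}
    - {"turn": 0, "claw": 55, "delta_pos": [0, 0, -40]}
    - {"turn": 0, "claw": 55, "delta_pos": [0, 0, -40]}

```text
clock: 21.18
eef_pos: [489.0, -192.7, 399.9]
tcp_rot: [3.141, -0.004, 2.969]
contact_force: [1.8, -0.7, 0.4]
opening: 0.645
grasp_force: 0.0
```

Call:
step_arm:
  motion:
    - {"turn": 0, "claw": 55, "delta_pos": [30, 0, -20]}
    - {"turn": 0, "claw": 55, "delta_pos": [40, 0, 0]}
    - {"turn": 0, "claw": 55, "delta_pos": [40, 0, 0]}
    - {"turn": 0, "claw": 55, "delta_pos": [40, 0, 0]}
    - {"turn": 0, "claw": 55, "delta_pos": [30, 0, 0]}
    - {"turn": 0, "claw": 55, "delta_pos": [0, 0, 0]}

```text
clock: 21.68
eef_pos: [308.3, -160.9, 420.3]
tcp_rot: [-3.141, -0.001, 2.968]
contact_force: [1.4, -0.4, 0.1]
opening: 0.642
grasp_force: 0.0
```

```bash
python3 - <<'E'
from rig import *
from h import *
s=sense();print(s["clock"],s["eef_pos"],s["contact_force"])
t=grab_frame("top"); g=grab_frame("side"); w=grab_frame("wrist"); np.savez("t8.npz",**t);np.savez("s8.npz",**g)
S0=np.load("side0.npz")["img"];T0=np.load("top0.npz")["img"]
c=np.zeros((600,800,3),np.uint8)
c[:300,:260]=cv2.resize(S0[150:300,270:400],(260,300)); c[300:,:260]=cv2.resize(g["img"][150:300,270:400],(260,300))
c[:,260:]=cv2.resize(t["img"][105:305,150:330],(540,600))
cv2.imwrite("pics/v8.png",c[:,:,::-1])
# bystander and knob change vs start
for n,A,B in(("side",S0,g["img"]),("top",T0,t["img"])):
    for nm,(x0,y0,x1,y1) in dict(side=dict(cup=(222,290,268,358),can=(395,270,445,365),knob=(298,172,322,198)),top=dict(cup=(285,355,338,410),can=(380,200,435,270),knob=(272,228,300,260)))[n].items():
        d=cv2.absdiff(A[y0:y1,x0:x1],B[y0:y1,x0:x1]).astype(int); print(n,nm,d.mean().round(1))
E
```

```text
21.6833 [ 308.27450183 -160.87021873  420.30403521] [ 1.43731765 -0.37193599  0.07614497]
side cup 4.0
side can 2.0
side knob 5.6
top cup 26.6
top can 25.4
top knob 18.8
```

View pics/v8.png

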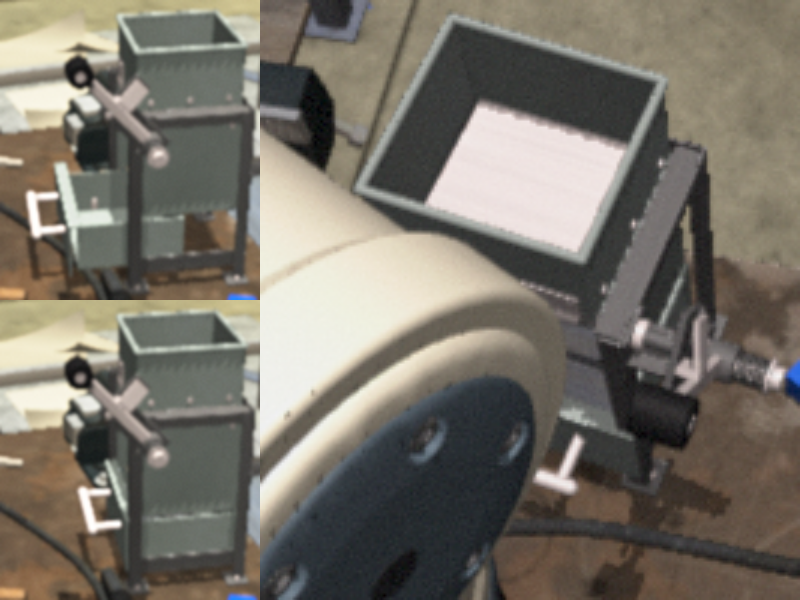

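The final view shows the hopper empty, the trap shut and the knob exactly where it started. The drawer is in and the bystanders haven't moved. I'll do a last handle check in numbers, then hand in.

```bash
python3 - <<'E'
from rig import *
from h import *
T=np.load("t8.npz")
p=onz(T,150+(561-260)/3,105+486/3,70)-[655,-78,0]
x=p@[.985,-.172,0]; print("handle end hopper x,y",x,p@[.172,.985,0])
if -116<x<-106: print(sign_off())
E
```

```text
handle end hopper x,y -113.02343478026309 -44.40512847073086
the job is handed in; nothing more can be done
None
```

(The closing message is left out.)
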